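Fill the kiln-post rack in order of height

TASK

The tallest and the shortest kiln post already stand in the two end bays of the wooden post rack. Stand the other four posts upright in the four empty bays between them, one to a bay and flat on the rack's floor, so that the heights step down along the rack from the tallest to the shortest. Knock no post over, keep the two end posts in their bays, and leave the bowl and the jar alone.

Things in the scene. Friction and masses are not known exactly. Their poses are not given: they have to be found in the camera images.
- rack: wooden rack fixed to the table: plank 82 mm (its x) by 442 mm (its y), floor 10 mm above the table; dark battens 10 mm thick, 8 mm above the floor, round the edge and between bays. Six bays in a row along y, each 62 x 62 mm clear, centres at x 0, y -180, -108, -36, 36, 108, 180 mm. Origin under its centre, on the table; z up. The middle four bays are empty at the start.
- post_150: kiln post 150 mm tall, the tallest, loose, already standing in an end bay of the rack (which end varies): an upright square bar of beige fired ceramic, 38 x 38 mm in section, with an 18 mm round bore down its middle open at the top; about 357 g (varies by 30 %). Origin at the centre of its underside, z up along the post, x and y square to its side faces.
- post_25: kiln post 25 mm tall, the shortest, loose, already standing in the other end bay: an upright square bar of beige fired ceramic, 38 x 38 mm in section, with an 18 mm round bore down its middle open at the top; about 60 g (varies by 30 %). Origin at the centre of its underside, z up along the post, x and y square to its side faces.
- post_50: kiln post 50 mm tall, loose, standing upright on the table in front of the rack at any yaw: an upright square bar of beige fired ceramic, 38 x 38 mm in section, with an 18 mm round bore down its middle open at the top; about 119 g (varies by 30 %). Origin at the centre of its underside, z up along the post, x and y square to its side faces.
- post_75: kiln post 75 mm tall, loose, standing upright on the table in front of the rack at any yaw: an upright square bar of beige fired ceramic, 38 x 38 mm in section, with an 18 mm round bore down its middle open at the top; about 179 g (varies by 30 %). Origin at the centre of its underside, z up along the post, x and y square to its side faces.
- post_100: kiln post 100 mm tall, loose, standing upright on the table in front of the rack at any yaw: an upright square bar of beige fired ceramic, 38 x 38 mm in section, with an 18 mm round bore down its middle open at the top; about 238 g (varies by 30 %). Origin at the centre of its underside, z up along the post, x and y square to its side faces.
- post_125: kiln post 125 mm tall, loose, standing upright on the table in front of the rack at any yaw: an upright square bar of beige fired ceramic, 38 x 38 mm in section, with an 18 mm round bore down its middle open at the top; about 298 g (varies by 30 %). Origin at the centre of its underside, z up along the post, x and y square to its side faces.
- bowl: bystander: open bowl of unglazed pinkish clay, 120 mm across, 55 mm high, loose on the table to the right; origin under its centre
- jar: bystander: closed grey jar with a white lid, 72 mm across, 100 mm high, loose on the table to the left; origin under its centre
Things that resemble listed ones, but are neither listed nor needed, are in the scene too. Leave any green, red or turquoise look-alike of the post_125 alone.

How it is judged:
At the end, for the whole second after the job is handed in: All six posts stand upright (within 0.1 rad), at rest, underside within 4 mm of the rack's floor and within 15 mm of the centre of a bay along and across the rack, their heights running 150, 125, 100, 75, 50, 25 mm from end to end (((y of post_25 in the frame of rack between -0.195 and -0.165 m and y of post_50 in the frame of rack between -0.123 and -0.093 m and y of post_75 in the frame of rack between -0.051 and -0.021 m and y of post_100 in the frame of rack between 0.021 and 0.051 m and y of post_125 in the frame of rack between 0.093 and 0.123 m and y of post_150 in the frame of rack between 0.165 and 0.195 m) or (y of post_25 in the frame of rack between 0.165 and 0.195 m and y of post_50 in the frame of rack between 0.093 and 0.123 m and y of post_75 in the frame of rack between 0.021 and 0.051 m and y of post_100 in the frame of rack between -0.051 and -0.021 m and y of post_125 in the frame of rack between -0.123 and -0.093 m and y of post_150 in the frame of rack between -0.195 and -0.165 m)) and x of post_25 in the frame of rack between -0.015 and 0.015 m and z of post_25 in the frame of rack between 0.006 and 0.014 m and angle between each of post_25, post_50, post_75, post_100, post_125, post_150's own z axis and vertical below 0.1 rad and linear speed of each of post_25, post_50, post_75, post_100, post_125, post_150 below 0.02 m/s and x of post_50 in the frame of rack between -0.015 and 0.015 m and z of post_50 in the frame of rack between 0.006 and 0.014 m and x of post_75 in the frame of rack between -0.015 and 0.015 m and z of post_75 in the frame of rack between 0.006 and 0.014 m and x of post_100 in the frame of rack between -0.015 and 0.015 m and z of post_100 in the frame of rack between 0.006 and 0.014 m and x of post_125 in the frame of rack between -0.015 and 0.015 m and z of post_125 in the frame of rack between 0.006 and 0.014 m and x of post_150 in the frame of rack between -0.015 and 0.015 m and z of post_150 in the frame of rack between 0.006 and 0.014 m); the robot touches nothing.
It fails at once if a post is knocked over (leans more than 0.6 rad) (angle between any of post_25, post_50, post_75, post_100, post_125, post_150's own z axis and vertical above 0.6 rad).
It fails at once if an end post is moved from its bay (more than 30 mm) (distance of any of post_25, post_150 from where it was at the start of the episode above 0.03 m).
It fails at once if the bowl or the jar is moved more than 30 mm (distance of any of bowl, jar from where it was at the start of the episode above 0.03 m).
It also fails if it takes over 120 s, if anything falls off the work surface, if the arm or the gripper's body presses on something with over 40 N, if the wrist force passes 120 N, or if a joint passes its speed limit or range.

ROBOT

A 7-joint arm with a two-finger parallel gripper is mounted at the origin on the work surface. World frame = base frame: x ahead of the robot, y to its left, z up, the work surface at z = 0. Lengths are in m, angles in rad, forces in N, time in s.
With the tool pointing down it reaches from about 0.425 to 0.925 m from the base axis. Payload 6.8 kg.
Tool frame: the origin (TCP) lies between the finger pads; the fingertips stand 14 mm ahead of it and the grasp point (between the pads) lies 5 mm behind it; z points along the fingers, y is the line along which they close (so a half turn about z gives the same grasp; the last joint's range is limited). The gripper opens to 85 mm and grips with 20 to 120 N. Pads are 22 mm wide; open, the fingers measure 114 mm over their backs; the gripper's body (76 mm by 85 mm) begins 54 mm behind the grasp point. The pads swing forward as they close: fully open they stand 13 mm farther back than shut.
Start: joints at [-1.305, 0.477, 0.022, 1.555, -0.011, 1.109, -0.083], TCP at [0.246, 0.628, 0.245] pointing down, gripper open.
Joint ranges: [-2.96, 2.96], [-0.34, 2.1], [-1.41, 1.46], [0.24, 2.44], [-1.37, 4.51], [0.17, 1.92], [-2.96, 2.96]. Speed limits (rad/s): [2.39, 2.39, 3.14, 3.14, 3.14, 3.14, 3.14].

INTERFACE

Orientations are given as a rotation vector (axis times angle).
In Python, from bench import r, eyes, ticket gives the robot as it stands. The module is installed in compiled form; this text tells all that it offers.
- The arm moves only by the tool arm_command, never from a script. Its argument "plan" is text: rows parted by semicolons, each of 4 numbers parted by spaces: the shift along the tool's x, y, z in m, then the turn about the tool's z in degrees. In form: tx ty tz yaw; .... A call has 1 to 20 rows; each row shifts and turns the commanded pose from where the row before left it, along the tool's axes as they then stand; what a row does not reach is not made up. A row lasts 1/8 s, in which the tool goes at most 62.5 mm and 10.7 degrees, less where a joint would pass 70% of its speed; a pose out of reach is approached as far as the arm can. A call is refused whole if a number of a shift passes 0.0625 or a number of a turn 10.7, either way. A call with a gripper value outside its range is refused whole. "hand" is the closure, from -1 (fully open) to 1 (shut), set as the call begins (left out, the last holds). The fingers move at their own pace and stop on an object; "grip_force" is the grip in N (left out, the last holds). Time passes only in rows, so rows that do not move let the fingers close. It gives the time, the measured TCP pose, the force, the opening and the grip force at its end, in the units of the state.
- r.get_obs(): the state, without advancing time (a new reading comes with each control period).
- eyes.grab_frame(name): name is "scene" or "top"; returns (picture, depth): 480x640x3 uint8, red, green, blue; 480x640 float32, m along the optical axis (not along the pixel's ray), 0 where there is no reading.
- eyes.calibration(name): a dict with "fov_y" (degrees; the focal length in pixels is half the picture's height over the tangent of half this angle, whatever the lens; pixels are square), "cx", "cy" (the principal point, pixels), "k1" (the pictures are not rectified: a ray, as slopes to the right and down, at radius r is drawn at 1 + k1 r^2 times it, then the intrinsics apply), "origin" and "attitude" of the camera in the world. Camera axes: x right, y up, looking along -z (the intrinsics and any distortion apply to the point x, -y, -z); pixel columns grow to the right and rows downward; lengths in m; the calibration is good to about 2 mm. A picture is of the moment at which its call begins. calibration takes no time and is no camera call.
- ticket.hand_in(): hands the job in; it is judged then, once.
The state is a dict: "clock": time; "joints": joint angles; "qvel": joint speeds; "tau": joint torques, N m; "tcp_pos": TCP position; "orientation": TCP orientation; "contact_force": force on the tool from outside, world axes, zero at the start; "moment": the same for the moment, N m; "grip_width": finger opening in m; "gripper_force": force on a finger pad.
Only numpy, scipy, OpenCV 4.12 (cv2) and the standard library are available. Lean on these libraries where they do the work, as an engineer would, in place of code of your own. Each camera call takes 0.05 s, during which the arm holds its last target. There are 200 camera calls.

## Working session

There is one attempt and no reset: what is moved stays moved. The work goes in short steps, Python scripts to look and compute and a tool call to move; the robot and the scene stay as the last step left them, time stands still between calls to the robot, and variables do not carry over. Pictures are saved under pics/ and viewed, at most 14 in all, crops included, and the job is handed in when it is done.

Besides the shell and the picture viewer there is one more tool, called after "Emit:" as name(argument=value, ...) on one line, values as JSON. arm_command: Moves the arm, as the interface text tells. Its arguments: {"type":"object","properties":{"plan":{"type":"string"},"hand":{"type":"number"},"grip_force":{"type":"number"}},"required":["plan"]}

```bash
mkdir -p pics; cat > h.py <<'E'
import numpy as np, cv2
from scipy.spatial.transform import Rotation as R
from bench import r, eyes, ticket
def cal(n):
    c=eyes.calibration(n); f=240/np.tan(np.radians(c['fov_y'])/2)
    return c,f
def att(c):
    a=np.array(c['attitude'],float)
    return R.from_rotvec(a).as_matrix() if a.shape==(3,) else (a if a.shape==(3,3) else R.from_quat(a).as_matrix())
def rays(n,uv):
    c,f=cal(n); uv=np.asarray(uv,float).reshape(-1,2)
    d=(uv-[c['cx'],c['cy']])/f
    s=d.copy()
    for _ in range(20): s=d/(1+c['k1']*(s**2).sum(1,keepdims=True))
    return np.array(c['origin']),np.c_[s[:,0],-s[:,1],-np.ones(len(s))]@att(c).T
def plane(n,uv,z):
    o,d=rays(n,uv); return o+d*((z-o[2])/d[:,2])[:,None]
def cloud(n,depth):
    v,u=np.mgrid[0:480,0:640]; o,d=rays(n,np.c_[u.ravel(),v.ravel()])
    return (o+d*depth.reshape(-1,1)).reshape(480,640,3)
E
python3 - <<'E'
from h import *
for n in('scene','top'):
    p,d=eyes.grab_frame(n); cv2.imwrite(f'pics/{n}0.png',p[:,:,::-1]); np.savez(f'{n}0.npz',p=p,d=d); print(eyes.calibration(n))
print(r.get_obs())
E
```

```text
{'fov_y': 53.87458859108925, 'cx': 326.026281759373, 'cy': 244.9182638572135, 'k1': 0.018859467511038987, 'origin': array([1.4027916 , 0.18799981, 0.92884649]), 'attitude': array([0.56705314, 0.70733409, 1.69109674])}
{'fov_y': 56.980985714812334, 'cx': 317.5630189630741, 'cy': 241.64634956506555, 'k1': -0.07801053175262437, 'origin': array([ 0.26576493, -0.01033986,  1.14193402]), 'attitude': array([ 0.17127377, -0.1784326 , -1.54592055])}
{'clock': 0.1, 'joints': array([-1.30507788,  0.47773391,  0.02235604,  1.55631504, -0.01149297,
        1.10932617, -0.08307996]), 'qvel': array([ 2.83364039e-05, -1.69711097e-03,  1.76700149e-03, -2.80620332e-03,
        3.58194508e-04,  4.23505071e-04, -1.05700253e-03]), 'tau': array([ 4.95508997e-03, -5.97763288e+01,  1.61421217e+00, -2.81955367e+01,
        1.28939585e-02,  4.94044172e-03, -9.00073530e-06]), 'tcp_pos': array([0.24632604, 0.6279112 , 0.244428  ]), 'orientation': array([-5.83697900e-01, -3.08671189e+00,  2.58334097e-03]), 'contact_force': array([-0.05572332,  0.35528448,  0.78130834]), 'moment': array([ 0.0567051 , -0.03124104,  0.00341116]), 'gripper_force': 0.0, 'grip_width': 0.0852488044348942}
```

View pics/scene0.png

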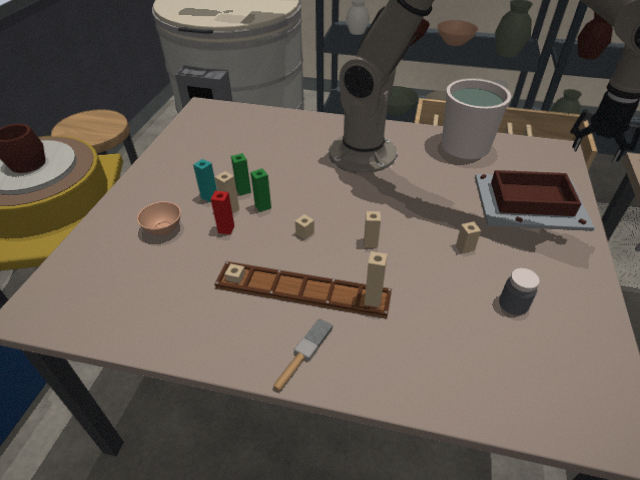

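View pics/top0.png

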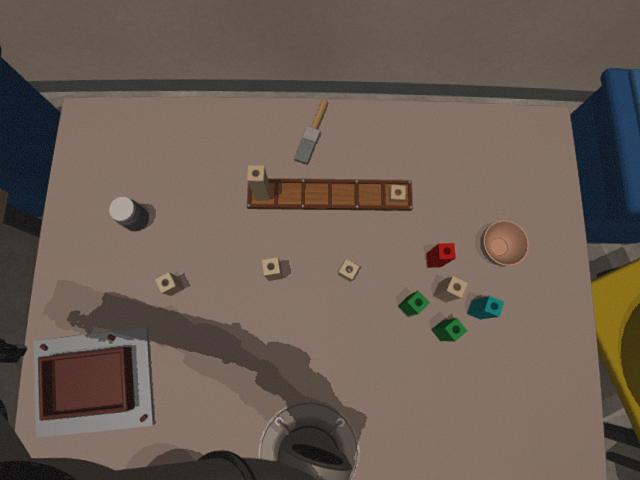

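The overview shows the 150 post at the rack's left (+y) end, top px (257,173), and the 25 at the right end (398,192). The loose beige posts are at top px (166,283), (271,267), (348,269) and (456,287). The last one stands among the red, green and turquoise look-alikes.

```bash
cat > meas.py <<'E'
from h import *
def tops(n,p,d,xr=(0.3,0.95)):
    P=cloud(n,d); hsv=cv2.cvtColor(p,cv2.COLOR_RGB2HSV).astype(int)
    m=(P[...,2]>0.015)&(P[...,2]<0.2)&(hsv[...,0]>12)&(hsv[...,0]<32)&(hsv[...,1]>35)&(hsv[...,1]<130)&(hsv[...,2]>90)&(d>0)&(P[...,0]>0.25)
    k,lab=cv2.connectedComponents(cv2.morphologyEx(m.astype(np.uint8),cv2.MORPH_OPEN,np.ones((2,2))))
    out=[]
    for i in range(1,k):
        q=lab==i
        if q.sum()<60: continue
        z=np.percentile(P[q][:,2],90); zt=np.median(P[q][:,2][P[q][:,2]>z-0.008])
        t=(q&(abs(P[...,2]-zt)<0.007)).astype(np.uint8)
        c=max(cv2.findContours(t,0,1)[0],key=cv2.contourArea)
        w=plane(n,cv2.convexHull(c)[:,0],zt)[:,:2]
        rc=cv2.minAreaRect((w*1000).astype(np.float32))
        out.append((c[:,0].mean(0).round(),zt,np.array(rc[0])/1000,np.array(rc[1]),rc[2]))
    return out
if __name__=='__main__':
    for n in('scene','top'):
        f=np.load(f'{n}0.npz'); print(n)
        for o in tops(n,f['p'],f['d']): print(o[0],'z %.3f'%o[1],'xy',o[2].round(4),o[3].round(0),'ang %.1f'%o[4])
    f=np.load('top0.npz');p=f['p'];d=f['d'];P=cloud('top',d);hsv=cv2.cvtColor(p,cv2.COLOR_RGB2HSV)
    # rack: dark/brown mask, in region
    m=((hsv[...,1]>110)&((hsv[...,0]<18))&(P[...,0]>0.6)&(abs(P[...,1])<0.35)&(P[...,2]<0.06)).astype(np.uint8)
    m=cv2.morphologyEx(m,cv2.MORPH_CLOSE,np.ones((5,5)))
    c=max(cv2.findContours(m,0,1)[0],key=cv2.contourArea); zz=P[m>0][:,2]; print('rack z',np.percentile(zz,[10,50,90]))
    w=plane('top',cv2.convexHull(c)[:,0],0.018)[:,:2]; print(cv2.minAreaRect((w*1000).astype(np.float32)))
    f=np.load('scene0.npz');p=f['p'];P=cloud('scene',f['d']);hsv=cv2.cvtColor(p,cv2.COLOR_RGB2HSV)
    m=((hsv[...,1]>110)&(hsv[...,0]<18)&(P[...,0]>0.6)&(P[...,0]<.95)&(abs(P[...,1])<0.3)&(P[...,2]<0.06)).astype(np.uint8)
    m=cv2.morphologyEx(m,cv2.MORPH_CLOSE,np.ones((5,5)))
    c=max(cv2.findContours(m,0,1)[0],key=cv2.contourArea)
    w=plane('scene',cv2.convexHull(c)[:,0],0.018)[:,:2]; print(cv2.minAreaRect((w*1000).astype(np.float32)))
    print(R.from_rotvec(r.get_obs()['orientation']).as_matrix().round(3))
E
python3 meas.py
```

```text
scene
[225. 177.] z 0.124 xy [ 0.4024 -0.3348] [42. 42.] ang 63.4
[374. 217.] z 0.100 xy [0.4464 0.1008] [42. 35.] ang 9.4
[306. 221.] z 0.049 xy [ 0.45   -0.0877] [40. 42.] ang 60.6
[471. 228.] z 0.075 xy [0.405  0.3606] [42. 40.] ang 29.5
[379. 259.] z 0.160 xy [0.6576 0.1396] [35. 43.] ang 89.7
[234. 271.] z 0.035 xy [ 0.6607 -0.2202] [38. 43.] ang 86.6
[289. 372.] z 0.017 xy [ 0.8932 -0.0073] [16. 98.] ang 71.0
top
[256. 173.] z 0.161 xy [0.651  0.1364] [38. 36.] ang 0.9
[398. 192.] z 0.037 xy [ 0.6542 -0.2235] [37. 37.] ang 88.7
[271. 266.] z 0.101 xy [0.4392 0.097 ] [36. 36.] ang 10.7
[349. 269.] z 0.051 xy [ 0.4442 -0.0932] [34. 37.] ang 63.8
[166. 283.] z 0.076 xy [0.3973 0.356 ] [37. 37.] ang 30.8
[457. 287.] z 0.126 xy [ 0.3932 -0.3393] [37. 39.] ang 63.8
rack z [0.00928895 0.01390853 0.02091182]
((652.3775634765625, -43.04692077636719), (85.27531433105469, 439.7015686035156), 0.5082178115844727)
((662.726806640625, -42.4130859375), (91.67073059082031, 438.70849609375), 0.5446891188621521)
[[-0.931  0.365 -0.   ]
 [ 0.365  0.931 -0.002]
 [-0.    -0.002 -1.   ]]
```

```bash
cat > go.py <<'E'
from h import *
import sys
def plan(x,y,z,head=None):
    s=r.get_obs(); p=s['tcp_pos']; M=R.from_rotvec(s['orientation']).as_matrix()
    h=np.degrees(np.arctan2(M[1,1],M[0,1]))
    dy=0 if head is None else -((head-h+90)%180-90)
    t=M.T@(np.array([x,y,z])-p)
    print('tcp',p.round(4),'head %.1f'%h,'w %.4f'%s['grip_width'],'tilt %.1f'%np.degrees(np.arccos(-M[2,2])),'F',s['contact_force'].round(1),'clk %.2f'%s['clock'])
    print('shift tool (before turn)',t.round(4),'turn %.1f'%dy)
    a=np.radians(dy); Q=np.array([[np.cos(a),np.sin(a)],[-np.sin(a),np.cos(a)]])
    print('shift after turn',(Q@t[:2]).round(4),t[2].round(4))
if __name__=='__main__': plan(*map(float,sys.argv[1:]))
E
python3 go.py 0.397 0.356 0.17 30.8
python3 - <<'E'
from h import *
f=np.load('top0.npz');p=f['p'];d=f['d'];P=cloud('top',d);hsv=cv2.cvtColor(p,cv2.COLOR_RGB2HSV)
m=((hsv[...,1]>150)&(P[...,2]>0.11)&(P[...,2]<.14)&(P[...,0]>0.25)&(P[...,1]<-.15)).astype(np.uint8)
for h in(63.8,-26.2):
  u=np.array([np.cos(np.radians(h)),np.sin(np.radians(h))])
  for c in cv2.findContours(m,0,1)[0]:
    if cv2.contourArea(c)<30: continue
    w=plane('top',c[:,0],.125)[:,:2]-[.3932,-.3393]
    print(h,c[:,0].mean(0).round(),(w.mean(0)).round(3),'along',(w@u).min().round(3),(w@u).max().round(3),'across',(w@[-u[1],u[0]]).min().round(3),(w@[-u[1],u[0]]).max().round(3))
E
```

```text
tcp [0.2463 0.6279 0.2444] head 68.6 w 0.0852 tilt 0.1 F [-0.1  0.4  0.8] clk 0.10
shift tool (before turn) [-0.2395 -0.198   0.0748] turn 37.8
shift after turn [-0.3106 -0.0097] 0.0748
63.8 [453. 329.] [-0.095  0.012] along -0.057 -0.008 across 0.068 0.113
63.8 [493. 306.] [-0.043 -0.083] along -0.114 -0.071 across -0.018 0.022
63.8 [417. 302.] [-0.035  0.095] along 0.047 0.09 across 0.051 0.096
63.8 [446. 251.] [0.086 0.022] along 0.032 0.084 across -0.093 -0.041
-26.2 [453. 329.] [-0.095  0.012] along -0.113 -0.068 across -0.057 -0.008
-26.2 [493. 306.] [-0.043 -0.083] along -0.022 0.018 across -0.114 -0.071
-26.2 [417. 302.] [-0.035  0.095] along -0.096 -0.051 across 0.047 0.09
-26.2 [446. 251.] [0.086 0.022] along 0.041 0.093 across 0.032 0.084
```

Emit:
arm_command(plan="-0.030 -0.025 0.005 0; -0.040 -0.033 0.01 0; -0.040 -0.033 0.015 0; -0.040 -0.033 0.015 0; -0.040 -0.033 0.015 0; -0.030 -0.024 0.01 0; -0.020 -0.017 0.005 0; 0 0 0 9.5; 0 0 0 9.5; 0 0 0 9.5; 0 0 0 9.3; 0 0 0 0; 0 0 0 0", hand=-1, grip_force=50)

```text
clock: 1.72
tcp_pos: [0.3974, 0.3564, 0.1702]
orientation: [-1.548, -2.734, 0.0]
contact_force: [-0.3, -0.2, -0.1]
grip_width: 0.0849
gripper_force: 0.0
```

```bash
python3 go.py 0.397 0.356 0.05 30.8; python3 - <<'E'
from h import *
for n in('scene','top'):
    p,d=eyes.grab_frame(n); np.savez(f'{n}1.npz',p=p,d=d)
    if n=='top': cv2.imwrite('pics/top1.png',cv2.resize(p[200:400,70:310,::-1],None,fx=3,fy=3))
E
```

```text
tcp [0.3974 0.3564 0.1702] head 31.0 w 0.0849 tilt 0.0 F [-0.3 -0.2 -0.1] clk 1.73
shift tool (before turn) [-1.000e-04 -6.000e-04  1.202e-01] turn 0.2
shift after turn [-0.0001 -0.0006] 0.1202
```

View pics/top1.png

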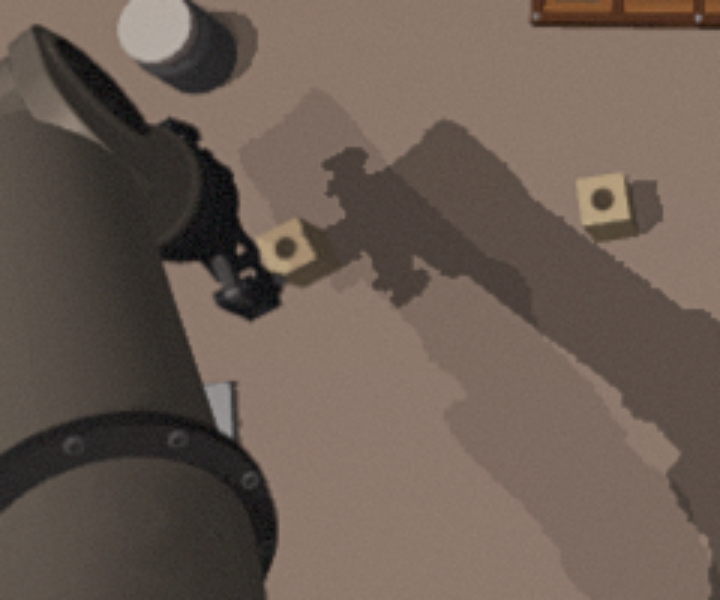

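The crop shows the open gripper above and left of the 75 post (crop px 287,247). The offset fits the height parallax, so I'm descending.

Emit:
arm_command(plan="0 0 0.02 0; 0 0 0.03 0; 0 0 0.03 0; 0 0 0.02 0; 0 0 0.012 0; 0 0 0.008 0; 0 0 0 0; 0 0 0 0")

```text
clock: 2.82
tcp_pos: [0.398, 0.3568, 0.0509]
orientation: [1.552, 2.731, 0.002]
contact_force: [0.4, 0.8, -0.4]
grip_width: 0.0854
gripper_force: 0.0
```

Emit:
arm_command(plan="0 0 0 0; 0 0 0 0; 0 0 0 0; 0 0 0 0; 0 0 0 0; 0 0 0 0", hand=1)

```text
clock: 3.58
tcp_pos: [0.398, 0.3567, 0.0507]
orientation: [1.552, 2.731, 0.001]
contact_force: [0.5, -0.1, 5.3]
grip_width: 0.0376
gripper_force: 53.4
```

Emit:
arm_command(plan="0 0 -0.01 0; 0 0 -0.02 0; 0 0 -0.03 0; 0 0 -0.03 0; 0 0 -0.02 0; 0 0 0 7.7; 0 0 0 7.7; 0 0 0 7.7; 0 0 0 7.7; 0 0 0 0; 0 0 0 0")

```text
clock: 4.95
tcp_pos: [0.3973, 0.3563, 0.1603]
orientation: [-2.219, -2.224, 0.001]
contact_force: [-0.2, 0.4, -2.5]
grip_width: 0.0376
gripper_force: 52.8
```

```bash
python3 go.py 0.653 -0.079 0.16 0.5
```

```text
tcp [0.3973 0.3563 0.1603] head 0.1 w 0.0376 tilt 0.0 F [-0.2  0.4 -2.5] clk 4.95
shift tool (before turn) [-4.359e-01  2.546e-01  3.000e-04] turn -0.4
shift after turn [-0.4375  0.2519] 0.0003
```

Emit:
arm_command(plan="-0.020 0.010 0 0; -0.035 0.020 0 0; -0.045 0.026 0 0; -0.045 0.026 0 0; -0.045 0.026 0 0; -0.045 0.026 0 0; -0.045 0.026 0 0; -0.045 0.026 0 0; -0.045 0.026 0 0; -0.036 0.022 0 0; -0.020 0.012 0 0; -0.01 0.009 0 0; 0 0 0 0; 0 0 0 0")

```text
clock: 6.7
tcp_pos: [0.652, -0.0775, 0.16]
orientation: [-2.218, -2.223, -0.0]
contact_force: [-0.9, 0.1, -1.2]
grip_width: 0.0378
gripper_force: 52.7
```

```bash
python3 go.py 0.653 -0.079 0.061 0.5;python3 - <<'E'
from h import *
for n in('scene','top'):
    p,d=eyes.grab_frame(n); np.savez(f'{n}2.npz',p=p,d=d)
    cv2.imwrite(f'pics/{n}2.png',cv2.resize((p[190:330,180:420] if n=='scene' else p[120:300,200:440])[:,:,::-1],None,fx=3,fy=3))
E
```

```text
tcp [ 0.652  -0.0775  0.16  ] head 0.1 w 0.0378 tilt 0.1 F [-0.9  0.1 -1.2] clk 6.70
shift tool (before turn) [-0.0016  0.0011  0.099 ] turn -0.4
shift after turn [-0.0016  0.001 ] 0.099
```

View pics/scene2.png

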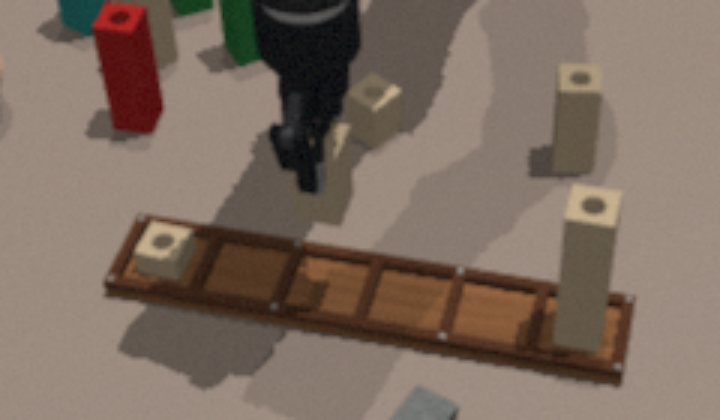

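The scene crop shows the 75 post held upright at about (322,180) in the crop. It's over the second empty bay from the 25 end, which is its target, so I'm lowering it.

Emit:
arm_command(plan="-0.0015 0.001 0.015 0; 0 0 0.025 0; 0 0 0.025 0; 0 0 0.015 0; 0 0 0.01 0; 0 0 0.005 0; 0 0 0.003 0; 0 0 0 0; 0 0 0 0")

```text
clock: 7.92
tcp_pos: [0.6538, -0.0812, 0.0628]
orientation: [2.221, 2.221, 0.001]
contact_force: [-0.1, -0.1, -2.3]
grip_width: 0.0375
gripper_force: 52.8
```

Emit:
arm_command(plan="0.0015 0 0.001 0; 0 0 0.001 0; 0 0 0 0; 0 0 0 0")

```text
clock: 8.43
tcp_pos: [0.6537, -0.0794, 0.0607]
orientation: [-2.222, -2.221, -0.001]
contact_force: [-0.8, 1.3, 4.7]
grip_width: 0.0376
gripper_force: 53.4
```

Emit:
arm_command(plan="0 0 0 0; 0 0 0 0; 0 0 0 0; 0 0 0 0; 0 0 0 0", hand=-1)

```text
clock: 9.05
tcp_pos: [0.6534, -0.0797, 0.0602]
orientation: [-2.222, -2.221, 0.0]
contact_force: [0.4, 0.5, 0.2]
grip_width: 0.0854
gripper_force: 0.0
```

Emit:
arm_command(plan="0 0 -0.01 0; 0 0 -0.03 0; 0 0 -0.03 0; 0 0 -0.03 0; 0 0 -0.02 0; 0.02 -0.04 0 0; 0.02 -0.05 0 0; 0.02 -0.04 0 0; 0.02 -0.04 0 0; 0 0 0 0; 0 0 0 0")

```text
clock: 10.42
tcp_pos: [0.4843, 0.0003, 0.1808]
orientation: [2.221, 2.221, 0.002]
contact_force: [0.0, -0.3, 1.4]
grip_width: 0.0856
gripper_force: 0.0
```

```bash
python3 go.py 0.4395 0.0972 0.18 10.7;python3 - <<'E'
from h import *
from meas import tops
for n in('scene','top'):
    p,d=eyes.grab_frame(n)
    for o in tops(n,p,d): print(n,o[0],'z %.3f'%o[1],'xy',o[2].round(4),o[3].round(0),'ang %.1f'%o[4])
E
```

```text
tcp [4.843e-01 3.000e-04 1.808e-01] head -0.0 w 0.0856 tilt 0.1 F [ 0.  -0.3  1.4] clk 10.43
shift tool (before turn) [ 0.0969 -0.0448  0.0008] turn -10.7
shift after turn [ 0.1035 -0.026 ] 0.0008
scene [224. 177.] z 0.124 xy [ 0.4024 -0.3363] [41. 44.] ang 66.2
scene [374. 217.] z 0.099 xy [0.4463 0.1008] [43. 35.] ang 9.4
scene [305. 221.] z 0.050 xy [ 0.4512 -0.0877] [40. 43.] ang 62.7
scene [378. 259.] z 0.160 xy [0.6578 0.1397] [35. 44.] ang 89.1
scene [288. 267.] z 0.085 xy [ 0.6604 -0.0744] [38. 44.] ang 88.5
scene [234. 271.] z 0.035 xy [ 0.6606 -0.2206] [38. 43.] ang 87.1
scene [289. 371.] z 0.017 xy [ 0.8932 -0.0072] [17. 98.] ang 71.8
top [256. 173.] z 0.161 xy [0.6509 0.1362] [38. 36.] ang 0.9
top [348. 185.] z 0.086 xy [ 0.6537 -0.0888] [38. 18.] ang 0.1
top [398. 192.] z 0.037 xy [ 0.6541 -0.2236] [37. 38.] ang 88.7
top [267. 270.] z 0.646 xy [0.3449 0.0449] [ 1. 11.] ang 76.5
top [349. 269.] z 0.051 xy [ 0.4442 -0.0932] [34. 38.] ang 63.8
top [457. 287.] z 0.126 xy [ 0.3932 -0.3394] [37. 39.] ang 63.8
```

Emit:
arm_command(plan="0.02 -0.01 0 0; 0.035 -0.015 0 0; 0.027 -0.012 0 0; 0.015 -0.008 0 0; 0 0 0 -5.4; 0 0 0 -5.3; 0 0 0 0; 0 0 0 0")

```text
clock: 11.52
tcp_pos: [0.439, 0.0971, 0.1803]
orientation: [2.008, 2.416, -0.0]
contact_force: [-0.4, 0.8, -0.9]
grip_width: 0.0854
gripper_force: 0.0
```

```bash
python3 go.py 0.4395 0.0972 0.075 10.7
```

```text
tcp [0.439  0.0971 0.1803] head 10.5 w 0.0854 tilt 0.0 F [-0.4  0.8 -0.9] clk 11.53
shift tool (before turn) [0.     0.0005 0.1053] turn -0.2
shift after turn [0.     0.0005] 0.1053
```

Emit:
arm_command(plan="0 0 0.02 0; 0 0 0.03 0; 0 0 0.025 0; 0 0 0.015 0; 0 0 0.01 0; 0 0 0.005 0; 0 0 0 0; 0 0 0 0")

```text
clock: 12.52
tcp_pos: [0.4389, 0.0976, 0.0758]
orientation: [2.005, 2.418, 0.002]
contact_force: [-0.3, 0.5, 0.4]
grip_width: 0.0855
gripper_force: 0.0
```

Emit:
arm_command(plan="0 0 0 0; 0 0 0 0; 0 0 0 0; 0 0 0 0; 0 0 0 0; 0 0 0 0", hand=1)

```text
clock: 13.28
tcp_pos: [0.4389, 0.0975, 0.0755]
orientation: [2.005, 2.418, 0.001]
contact_force: [0.3, -0.5, 5.4]
grip_width: 0.0375
gripper_force: 50.7
```

Emit:
arm_command(plan="0 0 -0.01 0; 0 0 -0.02 0; 0 0 -0.03 0; 0 0 -0.03 0; 0 0 -0.02 0; 0 0 0 5; 0 0 0 5; 0 0 0 0; 0 0 0 0")

```text
clock: 14.4
tcp_pos: [0.4381, 0.0973, 0.1852]
orientation: [-2.206, -2.236, 0.001]
contact_force: [0.7, -0.1, -3.2]
grip_width: 0.0372
gripper_force: 50.6
```

```bash
python3 go.py 0.652 -0.007 0.185 0.5
```

```text
tcp [0.4381 0.0973 0.1852] head 0.8 w 0.0372 tilt 0.0 F [ 0.7 -0.1 -3.2] clk 14.40
shift tool (before turn) [-1.072e-01  2.124e-01  1.000e-04] turn 0.3
shift after turn [-0.1062  0.213 ] 0.0001
```

Emit:
arm_command(plan="-0.010 0.020 0 0; -0.02 0.040 0 0; -0.025 0.050 0 0; -0.025 0.050 0 0; -0.017 0.032 0 0; -0.010 0.020 0 0; 0 0 0 0; 0 0 0 0")

```text
clock: 15.4
tcp_pos: [0.6507, -0.0064, 0.1847]
orientation: [-2.206, -2.234, 0.002]
contact_force: [0.2, 0.0, -1.9]
grip_width: 0.0377
gripper_force: 51.2
```

```bash
python3 go.py 0.652 -0.007 0.0855 0.5
```

```text
tcp [ 0.6507 -0.0064  0.1847] head 0.7 w 0.0377 tilt 0.1 F [ 0.2  0.  -1.9] clk 15.40
shift tool (before turn) [-0.0006  0.0015  0.0992] turn 0.2
shift after turn [-0.0006  0.0015] 0.0992
```

Emit:
arm_command(plan="0 0.001 0.015 0; 0 0 0.025 0; 0 0 0.025 0; 0 0 0.015 0; 0 0 0.01 0; 0 0 0.006 0; 0 0 0.002 0; 0 0 0.001 0; 0 0 0 0; 0 0 0 0")

```text
clock: 16.65
tcp_pos: [0.6529, -0.007, 0.0866]
orientation: [2.208, 2.234, 0.001]
contact_force: [-0.1, 0.3, -2.2]
grip_width: 0.0375
gripper_force: 51.1
```

Then release, and head to the 50 (0.444, -0.093, heading -26.2).

Emit:
arm_command(plan="0 0 0.001 0; 0 0 0.0005 0; 0 0 0 0; 0 0 0 0")

```text
clock: 17.15
tcp_pos: [0.6531, -0.0071, 0.0856]
orientation: [2.208, 2.234, 0.001]
contact_force: [-1.8, 0.3, 5.7]
grip_width: 0.0377
gripper_force: 51.8
```

Emit:
arm_command(plan="0 0 0 0; 0 0 0 0; 0 0 0 0; 0 0 0 0; 0 0 0 0", hand=-1)

```text
clock: 17.77
tcp_pos: [0.6528, -0.007, 0.0847]
orientation: [-2.208, -2.235, 0.0]
contact_force: [0.6, 0.4, 0.0]
grip_width: 0.0854
gripper_force: 0.0
```

Emit:
arm_command(plan="0 0 -0.01 0; 0 0 -0.03 0; 0 0 -0.03 0; 0 0 -0.02 0; -0.02 -0.04 0 0; -0.02 -0.05 0 0; -0.02 -0.05 0 0; -0.02 -0.05 0 0; 0 -0.015 0 0; 0 0 0 9; 0 0 0 9; 0 0 0 9; 0 0 0 0; 0 0 0 0")

```text
clock: 19.52
tcp_pos: [0.4491, -0.0892, 0.1749]
orientation: [2.666, 1.662, 0.0]
contact_force: [-0.3, 0.3, -0.4]
grip_width: 0.0852
gripper_force: 0.0
```

```bash
python3 go.py 0.4445 -0.0925 0.03 -26.2
```

```text
tcp [ 0.4491 -0.0892  0.1749] head -26.1 w 0.0852 tilt 0.0 F [-0.3  0.3 -0.4] clk 19.52
shift tool (before turn) [-0.005  -0.0027  0.1449] turn 0.1
shift after turn [-0.005  -0.0027] 0.1449
```

Emit:
arm_command(plan="-0.005 -0.003 0.015 0; 0 0 0.03 0; 0 0 0.035 0; 0 0 0.03 0; 0 0 0.02 0; 0 0 0.01 0; 0 0 0.005 0; 0 0 0 0; 0 0 0 0")

```text
clock: 20.65
tcp_pos: [0.4443, -0.0926, 0.0304]
orientation: [2.668, 1.657, 0.002]
contact_force: [0.0, -1.4, -0.3]
grip_width: 0.0854
gripper_force: 0.0
```

Emit:
arm_command(plan="0 0 0 0; 0 0 0 0; 0 0 0 0; 0 0 0 0; 0 0 0 0; 0 0 0 0", hand=1)

```text
clock: 21.4
tcp_pos: [0.444, -0.0926, 0.0302]
orientation: [-2.669, -1.657, -0.001]
contact_force: [-0.8, 0.8, 5.2]
grip_width: 0.0376
gripper_force: 49.4
```

Emit:
arm_command(plan="0 0 -0.01 0; 0 0 -0.02 0; 0 0 -0.03 0; 0 0 -0.03 0; 0 0 -0.02 0; 0 0 -0.01 0; 0 0 0 -9; 0 0 0 -9; 0 0 0 -8.6; 0 0 0 0; 0 0 0 0")

```text
clock: 22.78
tcp_pos: [0.4436, -0.0927, 0.1496]
orientation: [-2.219, -2.223, 0.001]
contact_force: [-0.1, 0.4, -2.1]
grip_width: 0.0378
gripper_force: 49.9
```

```bash
python3 go.py 0.6535 -0.151 0.15 0.5
```

```text
tcp [ 0.4436 -0.0927  0.1496] head 0.1 w 0.0378 tilt 0.0 F [-0.1  0.4 -2.1] clk 22.77
shift tool (before turn) [-0.0587  0.2098 -0.0005] turn -0.4
shift after turn [-0.0602  0.2094] -0.0005
```

Emit:
arm_command(plan="-0.006 0.020 0 0; -0.012 0.040 0 0; -0.013 0.050 0 0; -0.013 0.050 0 0; -0.009 0.031 0 0; -0.005 0.020 0 0; 0 0 0 0; 0 0 0 0")

```text
clock: 23.78
tcp_pos: [0.6541, -0.1493, 0.1493]
orientation: [-2.216, -2.225, 0.002]
contact_force: [0.5, -0.5, -2.1]
grip_width: 0.0375
gripper_force: 50.0
```

Emit:
arm_command(plan="0 0 0.015 0; 0 0 0.025 0; 0 0 0.03 0; 0 0 0.02 0; 0 0 0.01 0; 0 0 0.006 0; 0 0 0.002 0; 0 0 0 0; 0 0 0 0")

```text
clock: 24.9
tcp_pos: [0.6555, -0.1497, 0.0424]
orientation: [2.215, 2.226, 0.001]
contact_force: [-0.3, 0.9, -1.0]
grip_width: 0.0377
gripper_force: 50.0
```

```bash
python3 go.py 0.6535 -0.151 0.04 0.5
```

```text
tcp [ 0.6555 -0.1497  0.0424] head 0.3 w 0.0377 tilt 0.1 F [-0.3  0.9 -1. ] clk 24.90
shift tool (before turn) [-0.0013 -0.002   0.0024] turn -0.2
shift after turn [-0.0013 -0.002 ] 0.0024
```

Emit:
arm_command(plan="-0.001 -0.002 0.001 0; 0 0 0.001 0; 0 0 0.0005 0; 0 0 0 0; 0 0 0 0")

```text
clock: 25.52
tcp_pos: [0.6529, -0.1509, 0.0403]
orientation: [-2.216, -2.226, -0.0]
contact_force: [-3.4, 0.8, 7.9]
grip_width: 0.0375
gripper_force: 51.0
```

Emit:
arm_command(plan="0 0 0 0; 0 0 0 0; 0 0 0 0; 0 0 0 0; 0 0 0 0", hand=-1)

```text
clock: 26.15
tcp_pos: [0.6531, -0.1506, 0.0392]
orientation: [-2.216, -2.227, 0.0]
contact_force: [-0.2, 0.6, -0.1]
grip_width: 0.0854
gripper_force: 0.0
```

Emit:
arm_command(plan="0 0 -0.01 0; 0 0 -0.03 0; 0 0 -0.05 0; 0 0 -0.05 0; 0 0 -0.03 0; -0.03 -0.04 0 0; -0.036 -0.05 0 0; -0.036 -0.05 0 0; -0.036 -0.05 0 0; -0.03 -0.04 0 0; -0.02 -0.03 0 0; 0 0 0 9; 0 0 0 9; 0 0 0 9; 0 0 0 0; 0 0 0 0")

```text
clock: 28.15
tcp_pos: [0.3941, -0.3399, 0.2096]
orientation: [2.672, 1.652, 0.001]
contact_force: [-0.0, -0.1, -0.8]
grip_width: 0.0855
gripper_force: 0.0
```

```bash
python3 go.py 0.3935 -0.339 0.105 -26.2
```

```text
tcp [ 0.3941 -0.3399  0.2096] head -26.5 w 0.0855 tilt 0.0 F [-0.  -0.1 -0.8] clk 28.15
shift tool (before turn) [ 0.0005 -0.001   0.1046] turn -0.3
shift after turn [ 0.0005 -0.001 ] 0.1046
```

Emit:
arm_command(plan="0 0 0 0; 0 0 0 0; 0 0 0 0; 0 0 0 0", hand=-0.35)

```text
clock: 28.65
tcp_pos: [0.394, -0.3399, 0.2092]
orientation: [-2.674, -1.648, 0.0]
contact_force: [0.3, -0.2, -0.7]
grip_width: 0.0576
gripper_force: 0.0
```

```bash
python3 go.py 0.3935 -0.339 0.105 -26.2; python3 - <<'E'
from h import *
for n in('scene','top'):
    p,d=eyes.grab_frame(n); np.savez(f'{n}3.npz',p=p,d=d)
    if n=='scene':cv2.imwrite(f'pics/{n}3.png',cv2.resize(p[90:320,130:410,::-1],None,fx=2.5,fy=2.5))
E
```

```text
tcp [ 0.394  -0.3399  0.2092] head -26.7 w 0.0576 tilt 0.0 F [ 0.3 -0.2 -0.7] clk 28.65
shift tool (before turn) [ 0.0005 -0.0009  0.1042] turn -0.5
shift after turn [ 0.0006 -0.0008] 0.1042
```

View pics/scene3.png

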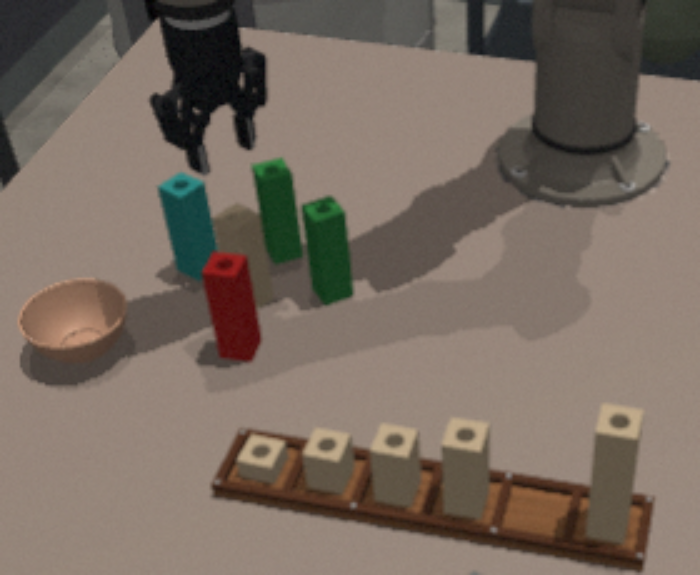

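The crop shows the 25, 50, 75 and 100 standing upright in order, with the one empty bay at (545,510). The gripper is above the beige 125 at (240,230), among the coloured posts. I'm descending with the fingers part closed.

Emit:
arm_command(plan="0 -0.001 0.015 -0.5; 0 0 0.02 0; 0 0 0.02 0; 0 0 0.02 0; 0 0 0.015 0; 0 0 0.01 0; 0 0 0.004 0; 0 0 0 0; 0 0 0 0")

```text
clock: 29.88
tcp_pos: [0.3935, -0.3397, 0.1058]
orientation: [2.667, 1.659, 0.001]
contact_force: [0.4, -0.4, -0.5]
grip_width: 0.0578
gripper_force: 0.0
```

Emit:
arm_command(plan="0 0 0 0; 0 0 0 0; 0 0 0 0; 0 0 0 0; 0 0 0 0; 0 0 0 0", hand=1)

```text
clock: 30.62
tcp_pos: [0.3936, -0.3397, 0.1059]
orientation: [2.667, 1.659, 0.001]
contact_force: [0.7, 0.8, 6.4]
grip_width: 0.0377
gripper_force: 50.5
```

Emit:
arm_command(plan="0 0 -0.01 0; 0 0 -0.02 0; 0 0 -0.03 0; 0 0 -0.03 0; 0 0 -0.03 0; 0 0 -0.02 0; 0 0 -0.01 0; 0 0 0 -9; 0 0 0 -9; 0 0 0 -8.7; 0 0 0 0; 0 0 0 0")

```text
clock: 32.12
tcp_pos: [0.3928, -0.3393, 0.255]
orientation: [-2.215, -2.227, 0.0]
contact_force: [-0.5, -0.8, -2.3]
grip_width: 0.0374
gripper_force: 50.5
```

```bash
python3 go.py 0.6515 0.065 0.255 0.5
```

```text
tcp [ 0.3928 -0.3393  0.255 ] head 0.3 w 0.0374 tilt 0.1 F [-0.5 -0.8 -2.3] clk 32.12
shift tool (before turn) [ 4.029e-01  2.608e-01 -1.000e-04] turn -0.2
shift after turn [0.402  0.2622] -0.0001
```

Emit:
arm_command(plan="0.02 0.010 0 0; 0.04 0.020 0 0; 0.05 0.025 0 0; 0.05 0.03 0 0; 0.05 0.03 0 0; 0.05 0.03 0 0; 0.05 0.03 0 0; 0.04 0.03 0 0; 0.03 0.025 0 0; 0.015 0.02 0 0; 0.005 0.009 0 0; 0 0 0 0; 0 0 0 0")

```text
clock: 33.75
tcp_pos: [0.6481, 0.0612, 0.2553]
orientation: [-2.215, -2.228, 0.001]
contact_force: [0.2, -0.2, -2.9]
grip_width: 0.0369
gripper_force: 50.7
```

```bash
python3 go.py 0.6515 0.065 0.116 0.5
```

```text
tcp [0.6481 0.0612 0.2553] head 0.4 w 0.0369 tilt 0.1 F [ 0.2 -0.2 -2.9] clk 33.75
shift tool (before turn) [0.0038 0.0035 0.1393] turn -0.1
shift after turn [0.0038 0.0036] 0.1393
```

Emit:
arm_command(plan="0.004 0.0025 0 0; 0 0 0.015 0; 0 0 0.025 0; 0 0 0.03 0; 0 0 0.03 0; 0 0 0.02 0; 0 0 0.01 0; 0 0 0.005 0; 0 0 0.002 0; 0 0 0 0; 0 0 0 0")

```text
clock: 35.12
tcp_pos: [0.6516, 0.0669, 0.1189]
orientation: [2.212, 2.23, 0.001]
contact_force: [-0.9, -0.1, -1.8]
grip_width: 0.0371
gripper_force: 50.5
```

Emit:
arm_command(plan="-0.0015 0 0.001 0; 0 0 0.001 0; 0 0 0.001 0; 0 0 0 0; 0 0 0 0")

```text
clock: 35.75
tcp_pos: [0.6514, 0.0651, 0.1159]
orientation: [2.212, 2.231, 0.0]
contact_force: [-2.6, -0.5, 6.4]
grip_width: 0.0374
gripper_force: 51.6
```

Emit:
arm_command(plan="0 0 0 0; 0 0 0 0; 0 0 0 0; 0 0 0 0; 0 0 0 0", hand=-1)

```text
clock: 36.38
tcp_pos: [0.6513, 0.0653, 0.1152]
orientation: [-2.212, -2.231, 0.0]
contact_force: [-0.5, 0.6, 0.0]
grip_width: 0.0855
gripper_force: 0.0
```

Emit:
arm_command(plan="0 0 -0.01 0; 0 0 -0.03 0; 0 0 -0.04 0; 0 0 -0.04 0; -0.02 -0.04 0 0; -0.02 -0.05 0 0; -0.02 -0.05 0 0; 0 -0.05 0 0; 0 0 0 0; 0 0 0 0")

```text
clock: 37.62
tcp_pos: [0.4627, 0.0039, 0.2363]
orientation: [2.211, 2.23, 0.004]
contact_force: [0.5, 0.1, 0.1]
grip_width: 0.0852
gripper_force: 0.0
```

```bash
python3 - <<'E'
from h import *
from meas import tops
for n in('scene','top'):
    p,d=eyes.grab_frame(n)
    if n=='scene':cv2.imwrite(f'pics/{n}4.png',p[:,:,::-1])
    for o in tops(n,p,d): print(n,o[0],'z %.3f'%o[1],'xy',o[2].round(4),o[3].round(0),'ang %.1f'%o[4])
E
```

```text
scene [378. 259.] z 0.160 xy [0.6584 0.1396] [35. 45.] ang 89.7
scene [347. 262.] z 0.135 xy [0.6577 0.0693] [44. 36.] ang 1.5
scene [317. 265.] z 0.110 xy [ 0.66   -0.0034] [44. 36.] ang 0.1
scene [288. 267.] z 0.085 xy [ 0.6598 -0.0749] [37. 42.] ang 89.0
scene [261. 268.] z 0.059 xy [ 0.6585 -0.1472] [40. 44.] ang 88.5
scene [234. 271.] z 0.035 xy [ 0.6603 -0.2209] [37. 43.] ang 89.4
scene [289. 372.] z 0.017 xy [ 0.8944 -0.0076] [17. 97.] ang 71.1
top [256. 173.] z 0.161 xy [0.6509 0.1363] [38. 36.] ang 0.9
top [348. 185.] z 0.086 xy [ 0.6536 -0.0863] [37. 23.] ang 0.2
top [372. 190.] z 0.061 xy [ 0.6512 -0.1514] [36. 38.] ang 89.1
top [398. 192.] z 0.036 xy [ 0.6543 -0.2236] [37. 37.] ang 88.7
```

View pics/scene4.png

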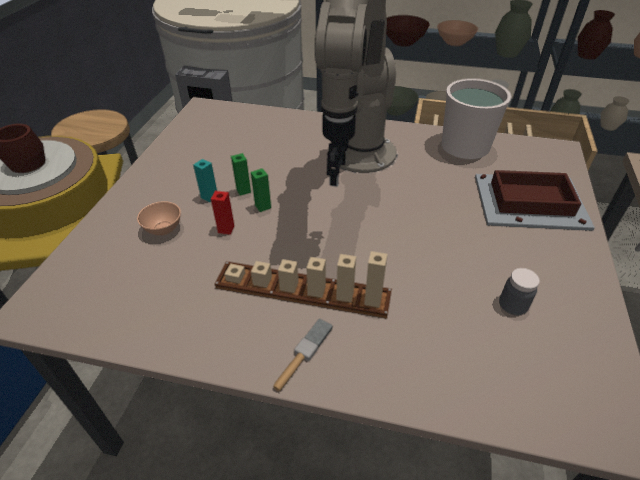

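All six posts stand upright and step down from (377,258) to (235,270). Their tops measure 160, 135, 110, 85, 59 and 35 mm, spaced about 72 mm apart. The gripper is clear of everything, so I'm handing in.

```bash
python3 -c "
from bench import ticket
print(ticket.hand_in())"
```

```text
the job is handed in; nothing more can be done
None
```

I placed the four loose posts in the four empty bays, so the heights step down 150, 125, 100, 75, 50, 25 mm along the rack, and handed the job in at about 38 s; no verdict came back.

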